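Draw the glued ring together with the turnbuckle

ROBOT

A 6-joint arm with a two-finger parallel gripper is mounted at the origin on the work surface. World frame = base frame: x ahead of the robot, y to its left, z up, the work surface at z = 0. Lengths are in m, angles in rad, forces in N, time in s.
With the tool pointing down it reaches from about 0.325 to 0.85 m from the base axis. Payload 15.5 kg.
Tool frame: the origin (TCP) lies midway between the tips of the shut fingers; the grasp point (between the pads) lies 19 mm behind it; z points along the fingers, y is the line along which they close (so a half turn about z gives the same grasp; the last joint's range is limited). The gripper opens to 91 mm and grips with 3 to 60 N. Pads are 32 mm wide; open, the fingers measure 118 mm over their backs; the gripper's body (76 mm by 178 mm) begins 60 mm behind the grasp point.
Start: joints at [1.097, 0.494, 1.345, -0, 1.302, -0.096], TCP at [0.231, 0.581, 0.214] pointing down, gripper open.
Joint ranges: [-2.91, 2.91], [-0.82, 2.16], [0.22, 2.67], [-1.22, 4.37], [0.12, 2.79], [-3.08, 3.08]. Speed limits (rad/s): [1.89, 1.89, 2.57, 3.01, 3.01, 3.01].

INTERFACE

Orientations are given as [roll, pitch, yaw] about the fixed x, y, z axes, in that order (R = Rz(yaw) Ry(pitch) Rx(roll)).
In Python, from rig import * gives the robot as it stands.
- The arm moves only by the tool arm_command, never from a script. Its argument "targets" is a list of rows, each a list of 6 numbers: the shift along the tool's x, y, z scaled (see below), then the turn, a rotation vector about the tool's x, y, z scaled (see below). In form: [[dx, dy, dz, rx, ry, rz], ...]. A call has 1 to 20 rows; each row is the pose to reach, as a shift and turn from the pose commanded when the call began, along the tool's axes at that moment, turning the shorter way round; what a row does not reach only later rows make up. The controller multiplies each number of a shift by 100 mm and each number of a turn by 360 degrees. A row lasts 1/10 s, in which the tool goes at most 50 mm and 8.59 degrees, less where a joint would pass 70% of its speed; a pose out of reach is approached as far as the arm can. A call with a number of a shift or a turn outside -1 to 1 is refused whole. A call with a gripper value outside its range is refused whole. "fingers" is the opening, from -1 (shut) to 1 (fully open), set as the call begins (left out, the last holds). The fingers move at their own pace and stop on an object; "grip_force" is the grip in N (left out, the last holds). Time passes only in rows, so rows that repeat a pose let the fingers close. It gives the time, the measured TCP pose, the force, the opening and the grip force at its end, in the units of the state.
- get_state(): the state, without advancing time (a new reading comes with each control period).
- get_image(name): name is "scene" or "top" or "wrist"; returns a dict with "pixels" (480x640x3 uint8, red, green, blue), "fov_y" (degrees; the focal length in pixels is half the picture's height over the tangent of half this angle, whatever the lens; pixels are square), "cx", "cy" (the principal point, pixels), "extrinsics" (4x4, takes a point from world to camera coordinates). Camera axes: x right, y down, z forward; pixel columns grow to the right and rows downward; lengths in m; the calibration is good to about 2 mm. A picture is of the moment at which its call begins. There is no depth.
- job_done(): hands the job in; it is judged then, once.
The state is a dict: "time_s": time; "joint_pos": joint angles; "qvel": joint speeds; "joint_torque": joint torques, N m; "position": TCP position; "orientation": TCP orientation; "ft_force": force on the tool from outside, world axes, zero at the start; "ft_torque": the same for the moment, N m; "width": finger opening in m; "gripper_force": force on a finger pad.
Only numpy, scipy, OpenCV 4.12 (cv2) and the standard library are available. Lean on these libraries where they do the work, as an engineer would, in place of code of your own. Each camera call takes 0.05 s, during which the arm holds its last target. There are 200 camera calls.

TASK

The white ring on the gluing press is held open by two orange spacers. Lift both spacers out of the joints and put them in the blue tray, then turn the turnbuckle by its red handles until both joints of the ring are fully closed. Leave the glue bottle, the brush tin and the filler jar where they are.

Things in the scene. Friction and masses are not known exactly. Their poses are not given: they have to be found in the camera images.
- turnbuckle (a joint): Turn (rad) of the turnbuckle body about its level lengthwise axis (x of turnbuckle_centre). Grows, and tightens, as the top handle goes to that point's -y. Gap of both joints: 8 mm at 0, 0 at 6.28 (faces meet, hard stop); starts at 0 to 1.8. A handle points straight up at 0 and every 1.571. Stiff (0.3 N m, 6 N at a handle end), stays where left.
- turnbuckle_centre (a point): Fixed point on the turnbuckle's axis at its middle, 76 mm above the bench; x along it (away from the robot), y left, z up. Steel open frame 140 mm long, hub 47 mm across, 24 mm long; in the plane x = 0 four handles at right angles, 12 to 14 mm thick, red grips, ends 66 mm from the axis. Ring round it: radius 112 to 150 mm, top 88 mm above the bench; space between is open.
- half_near_face (a point): On the near half ring: top edge of its left joint face, at mid-width (131 mm from the ring's centre), 88 mm above the bench. Axes as the press. The rails and battens under the ring reach 185 mm in x and 145 mm in y from the ring's centre.
- half_far_face (a point): The same point on the far half ring; the distance between the two is the gap of the joint (the right joint has the same gap).
- spacer_a_centre (a point): Orange T-shaped spacer, 90 g, 76 mm tall, in the left (+y) joint, its bar along x of the press; centre, half-way up, 106 mm above the bench at start. From it: upright fin z -6 to +38 mm, 44 mm (x) by 16 mm (y); bar 64 x 32 mm, z -18 to -6, resting on both halves; tongue 4.5 mm (x) by 30 mm (y), z -38 to -18, hanging in the gap. Lifts straight out.
- spacer_b_centre (a point): The same kind of spacer in the right (-y) joint.
- tray: Blue open tray fixed to the bench, 220 mm (x) x 150 mm (y) outside, 50 mm high, walls and floor 5 mm; origin at the middle of its underside, axes along its sides.
- glue_bottle: Yellow glue bottle, loose, 62 mm diameter, 190 mm tall to its orange nozzle, standing on the bench beside the left side of the press; origin at the middle of its base.
- brush_tin: Tin with three brushes, loose, 72 mm diameter, 95 mm high, brush handles up to 190 mm; stands on the bench beside the right side of the press; origin at the middle of its base.
- filler_jar: White jar with green lid, loose, 69 mm diameter, 71 mm tall; stands on the bench beside the right side of the press, next to the tin on either side of it; origin at the middle of its base.
Things that resemble listed ones, but are neither listed nor needed, are in the scene too. Leave any green or turquoise look-alike of the part that bears spacer_a_centre alone. Leave any turquoise look-alike of the part that bears spacer_b_centre alone.

How it is judged:
By the outcome, as a careful person would: the job done as asked, in the order asked, and still so for the second after the job is handed in, with the robot touching nothing.
It also fails if it takes over 72 s, if anything falls off the work surface, if the arm or the gripper's body presses on something with over 40 N, if the wrist force passes 120 N, or if a joint passes its speed limit or range.

## Working session

There is one attempt and no reset: what is moved stays moved. The work goes in short steps, Python scripts to look and compute and a tool call to move; the robot and the scene stay as the last step left them, time stands still between calls to the robot, and variables do not carry over. Pictures are saved under pics/ and viewed, at most 10 in all, crops included, and the job is handed in when it is done.

Besides the shell and the picture viewer there is one more tool, called after ">>>" by a JSON object that holds its "method" and its "body", one argument or row to a line. arm_command: Moves the arm, as the interface text tells. Its arguments: {"type":"object","properties":{"targets":{"type":"array","items":{"type":"array","items":{"type":"number"}}},"fingers":{"type":"number"},"grip_force":{"type":"number"}},"required":["targets"]}

```bash
mkdir -p pics; ls; cat > h.py <<'E'
from rig import *
import numpy as np, cv2
from scipy.spatial.transform import Rotation as R
def snap(n,f):
    im=get_image(n); cv2.imwrite('pics/'+f+'.png',im['pixels'][:,:,::-1]); np.save('pics/'+f+'.npy',{k:v for k,v in im.items()},allow_pickle=True); return im
def load(f): return np.load('pics/'+f+'.npy',allow_pickle=True).item()
def foc(im): return 240/np.tan(np.radians(im['fov_y'])/2)
def toz(im,u,v,z):
    E=np.array(im['extrinsics']); Rm=E[:3,:3]; c=-Rm.T@E[:3,3]
    d=Rm.T@np.array([(u-im['cx'])/foc(im),(v-im['cy'])/foc(im),1]); return c+d*(z-c[2])/d[2]
def proj(im,p):
    E=np.array(im['extrinsics']); q=E[:3,:3]@np.array(p)+E[:3,3]; return np.array([im['cx']+foc(im)*q[0]/q[2],im['cy']+foc(im)*q[1]/q[2]])
E
python3 - <<'E'
from h import *
for n in('scene','top'):
    im=snap(n,n+'0'); E=np.array(im['extrinsics']); print(n,im['fov_y'],im['cx'],im['cy'],(-E[:3,:3].T@E[:3,3]).round(3),E[:3,:3].round(2).tolist())
print(get_state())
E
```

```text
pics
scene 53.889248685480055 314.6379031233146 239.16715066285713 [0.955 0.728 0.961] [[-0.89, 0.46, 0.0], [0.32, 0.63, -0.71], [-0.33, -0.63, -0.7]]
top 47.932081934641786 318.5624331441555 234.18371617302245 [ 0.41  -0.031  1.215] [[-0.0, -1.0, 0.0], [-0.99, 0.0, -0.1], [0.1, -0.0, -0.99]]
{'time_s': 0.1, 'joint_pos': array([ 1.09750803e+00,  4.94141381e-01,  1.34605033e+00,  1.65152373e-06,
        1.30250374e+00, -9.54998476e-02]), 'qvel': array([ 0.00045391, -0.00129436, -0.00264266, -0.00121248,  0.00010919,
       -0.00117764]), 'joint_torque': array([ 2.27721161e-03, -8.80237913e+01, -3.82546628e+01,  7.06816488e-02,
        4.81151242e-02, -1.36971526e-04]), 'position': array([0.23038425, 0.58062881, 0.21339163]), 'orientation': array([-3.14049504e+00, -1.06741320e-04,  2.76380371e+00]), 'ft_force': array([-0.42607841,  0.18231076, -0.43291434]), 'ft_torque': array([ 0.00780212, -0.01678173,  0.02544417]), 'gripper_force': 0.0, 'width': 0.09159814148445908}
```

View pics/top0.png

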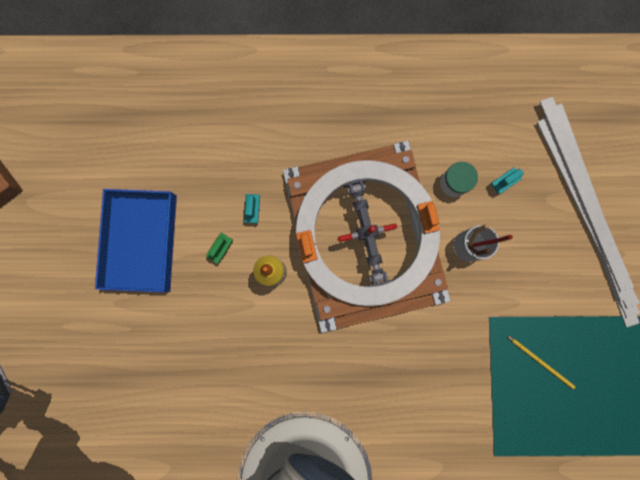

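View pics/scene0.png

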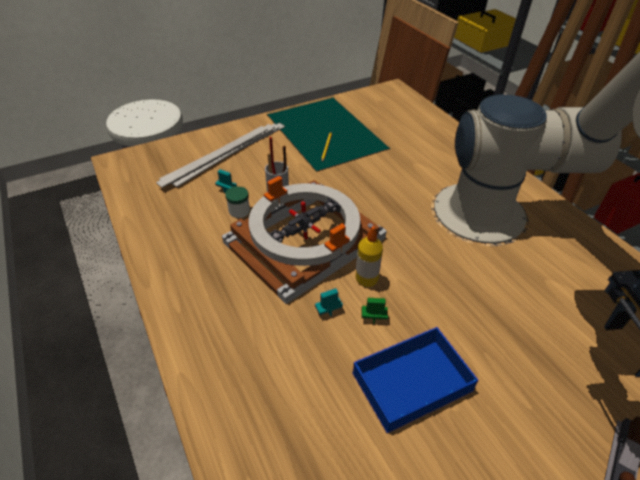

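The top view shows the orange spacers at (308,247) and (428,217). The look-alikes are green at (220,248) and turquoise at (252,209) and (507,181). Only the orange ones sit in the ring joints and match the description. I'll enlarge the press to confirm this.

```bash
python3 - <<'E'
from h import *
im=load('top0'); p=im['pixels'][:,:,::-1]
c=cv2.resize(p[150:320,280:480],None,fx=4,fy=3.5*4/3.5,interpolation=cv2.INTER_CUBIC)[:600]
c=cv2.resize(p[150:300,280:480],None,fx=4,fy=4,interpolation=cv2.INTER_CUBIC)
cv2.imwrite('pics/c1.png',c)
hsv=cv2.cvtColor(p,cv2.COLOR_BGR2HSV)
m=((hsv[...,0]>5)&(hsv[...,0]<16)&(hsv[...,1]>200)&(hsv[...,2]>120)).astype(np.uint8)
n,l,s,ce=cv2.connectedComponentsWithStats(m)
for i in range(1,n):
    if s[i,4]>30:
        pts=np.argwhere(l==i)[:,::-1].astype(np.float32); print(s[i],ce[i],cv2.minAreaRect(pts),toz(im,*ce[i],.1).round(3))
m=cv2.inRange(hsv,(105,150,40),(125,255,255)); n,l,s,ce=cv2.connectedComponentsWithStats(m)
i=1+s[1:,4].argmax(); r=cv2.minAreaRect(np.argwhere(l==i)[:,::-1].astype(np.float32)); print('tray',r,[toz(im,*q,.05).round(3) for q in cv2.boxPoints(r)])
for nm,u,v,z in(('bottle',266,270,.19),('jar',461,177,.071),('tin',474,246,.095)): print(nm,toz(im,u,v,z).round(3))
# ring: white pixels fit
E
```

```text
tray ((135.40386962890625, 240.42611694335938), (73.5745620727539, 101.15242004394531), 3.8568010330200195) [array([0.417, 0.446, 0.05 ]), array([0.636, 0.44 , 0.05 ]), array([0.625, 0.279, 0.05 ]), array([0.405, 0.289, 0.05 ])]
bottle [0.449 0.067 0.19 ]
jar [ 0.652 -0.341  0.071]
tin [ 0.501 -0.357  0.095]
```

View pics/c1.png

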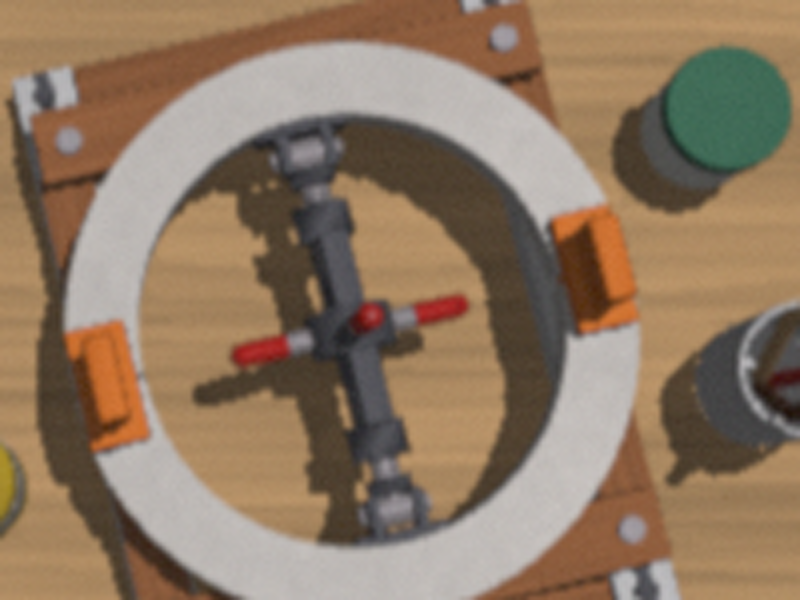

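The crop confirms that both orange T-spacers straddle the ring joints, with bar centres at crop (109,385) and (594,269). The red handle tips are at (235,355), (368,318) and (465,303), and the decoys all lie on the bench outside the ring.

```bash
cat > m.py <<'E'
from h import *
im=load('top0')
f=lambda x,y,z: toz(im,280+x/4,150+y/4,z)
A=f(109,385,.1);B=f(594,269,.1);d=A-B
C=(A+B)/2; yaw=np.arctan2(-d[0],d[1])
print('A',A,'B',B,'dist',np.linalg.norm(d),'C',C,'yaw',yaw)
for q in([(65,333),(125,320),(150,438),(97,450)],[(552,217),(607,205),(637,322),(580,333)]):
    P=[f(*a,.1)[:2] for a in q]; print([np.linalg.norm(P[i]-P[i-1]).round(4) for i in range(4)], [np.arctan2(*(P[i]-P[j])[::-1]) for i,j in((0,3),(1,2))])
ring=[f(65,333,.088),f(352,42,.088)]
cx=np.array([np.cos(yaw),np.sin(yaw),0]);cy=np.array([-np.sin(yaw),np.cos(yaw),0])
C[2]=.076
# predicted handles as a function of phase
obs=[(235,355),(368,318),(465,303)]
for t in np.radians(np.arange(-40,41,5)):
    r=[]
    for k,(a,o) in enumerate(zip((-np.pi/2,0,np.pi/2),obs)):
        th=t+a; p=C+.063*(np.cos(th)*np.array([0,0,1])-np.sin(th)*cy); uv=proj(im,p); r.append(((uv-[280,150])*4-o).round(0).tolist())
    print(np.degrees(t).round(),r)
s=load('scene0')
for n,p in(('A',A),('B',B),('C',C)): print(n,proj(s,p))
print('joint pts',proj(im,A),)
E
python3 m.py
```

```text
A [ 0.5013734  -0.00962244  0.1       ] B [ 0.56097573 -0.26237181  0.1       ] dist 0.2596818953270754 C [ 0.53117457 -0.13599713  0.1       ] yaw 0.23158505225207268
[np.float64(0.063), np.float64(0.0319), np.float64(0.0627), np.float64(0.0281)] [np.float64(0.2654471317330862), np.float64(0.2047641040550982)]
[np.float64(0.0624), np.float64(0.0296), np.float64(0.0631), np.float64(0.0303)] [np.float64(0.2120033124122666), np.float64(0.2234889132788713)]
-40.0 [[21.0, 5.0], [-89.0, 22.0], [-18.0, -2.0]]
-35.0 [[15.0, 6.0], [-80.0, 19.0], [-13.0, -2.0]]
-30.0 [[11.0, 6.0], [-71.0, 17.0], [-9.0, -2.0]]
-25.0 [[6.0, 6.0], [-61.0, 14.0], [-6.0, -2.0]]
-20.0 [[3.0, 6.0], [-51.0, 11.0], [-3.0, -2.0]]
-15.0 [[0.0, 6.0], [-41.0, 8.0], [-1.0, -2.0]]
-10.0 [[-1.0, 6.0], [-30.0, 6.0], [-1.0, -1.0]]
-5.0 [[-2.0, 5.0], [-19.0, 3.0], [-1.0, 0.0]]
0.0 [[-2.0, 4.0], [-9.0, 0.0], [-2.0, 1.0]]
5.0 [[-2.0, 3.0], [2.0, -2.0], [-4.0, 3.0]]
10.0 [[0.0, 2.0], [12.0, -4.0], [-7.0, 4.0]]
15.0 [[3.0, 0.0], [22.0, -7.0], [-10.0, 6.0]]
20.0 [[6.0, -1.0], [32.0, -9.0], [-14.0, 8.0]]
25.0 [[11.0, -3.0], [41.0, -11.0], [-19.0, 10.0]]
30.0 [[16.0, -5.0], [50.0, -12.0], [-25.0, 12.0]]
35.0 [[22.0, -7.0], [58.0, -14.0], [-32.0, 14.0]]
40.0 [[29.0, -10.0], [66.0, -15.0], [-38.0, 16.0]]
A [336.09259765 239.95932165]
B [274.83939756 191.59429401]
C [303.91558007 220.95108636]
joint pts [307.25 246.25]
```

>>> {"method": "arm_command", "body": {
  "targets": [
    [-0.5, -0.5, -0.3, 0.024, 0.0, 0.0],
    [-1, -1, -0.5, 0, 0, 0.153],
    [-1, -1, -0.5, 0, 0, 0.153],
    [-1, -1, -0.5, 0, 0, 0.153],
    [-1, -1, -0.5, 0, 0, 0.153],
    [-1, -1, -0.5, 0, 0, 0.153],
    [-1, -1, -0.5, 0, 0, 0.153],
    [-1, -1, -0.5, 0, 0, 0.153],
    [-1, -1, -0.5, 0, 0, 0.153]
  ],
  "fingers": 1,
  "grip_force": 30
}}

```text
time_s: 1.0
position: [0.2863, 0.4507, 0.2638]
orientation: [-3.141, 0.0, 1.801]
ft_force: [-0.0, -0.3, 0.2]
width: 0.0912
gripper_force: 0.0
```

>>> {"method": "arm_command", "body": {
  "targets": [
    [-0.5, 0.1, 0, 0, 0, 0],
    [-1, 0.2, 0, 0, 0, 0],
    [-1, 0.2, 0, 0, 0, 0]
  ]
}}

```text
time_s: 1.3
position: [0.3304, 0.3545, 0.2638]
orientation: [-3.141, 0.002, 1.802]
ft_force: [0.3, 0.5, -0.6]
width: 0.0911
gripper_force: 0.0
```

>>> {"method": "arm_command", "body": {
  "targets": [
    [-0.5, 0.1, 0, 0, 0, 0],
    [-1, 0.2, 0, 0, 0, 0],
    [-1, 0.2, 0, 0, 0, 0]
  ]
}}

```text
time_s: 1.6
position: [0.3732, 0.2619, 0.2639]
orientation: [-3.141, 0.001, 1.801]
ft_force: [-0.3, 0.3, -0.3]
width: 0.0914
gripper_force: 0.0
```

>>> {"method": "arm_command", "body": {
  "targets": [
    [-0.5, 0.1, 0, 0, 0, 0],
    [-1, 0.2, 0, 0, 0, 0],
    [-1, 0.2, 0, 0, 0, 0]
  ]
}}

```text
time_s: 1.9
position: [0.4159, 0.1693, 0.2639]
orientation: [3.142, 0.001, 1.801]
ft_force: [-1.0, 0.8, -0.5]
width: 0.0911
gripper_force: 0.0
```

>>> {"method": "arm_command", "body": {
  "targets": [
    [-0.5, 0.1, 0, 0, 0, 0],
    [-1, 0.2, 0, 0, 0, 0],
    [-1, 0.2, 0, 0, 0, 0]
  ]
}}

```text
time_s: 2.2
position: [0.4585, 0.0768, 0.2639]
orientation: [3.141, 0.001, 1.801]
ft_force: [0.4, 0.5, 0.1]
width: 0.0914
gripper_force: 0.0
```

>>> {"method": "arm_command", "body": {
  "targets": [
    [-0.5, 0.1, 0, 0, 0, 0],
    [-0.94, 0.21, 0, 0, 0, 0],
    [-0.94, 0.21, 0, 0, 0, 0],
    [-0.94, 0.21, 0, 0, 0, 0]
  ]
}}

```text
time_s: 2.6
position: [0.4985, -0.0062, 0.2635]
orientation: [-3.141, -0.001, 1.802]
ft_force: [-0.2, 0.4, 0.0]
width: 0.0915
gripper_force: 0.0
```

```bash
python3 - <<'E'
from h import *
s=get_state();print(s['position'],s['orientation'])
im=snap('wrist','w1'); E=np.array(im['extrinsics']); print(im['fov_y'],(-E[:3,:3].T@E[:3,3]).round(3),E[:3,:3].round(2).tolist())
p=im['pixels'][:,:,::-1].copy()
for q in([.5014,-.0096,.144],[.5014,-.0096,.1],[.5311,-.136,.076]): cv2.drawMarker(p,tuple(int(x) for x in proj(im,q)),(255,0,255),0,12,1); print(proj(im,q))
cv2.imwrite('pics/w1m.png',p)
E
```

```text
[ 0.49847345 -0.0062493   0.26353548] [-3.14071528e+00 -8.00390283e-04  1.80248158e+00]
62.340878109584324 [0.482 0.062 0.434] [[0.97, 0.23, -0.0], [0.22, -0.94, 0.25], [0.06, -0.24, -0.97]]
[328.01308714 244.0188546 ]
[327.5660878  231.35064074]
[326.95613639 352.61443081]
```

View pics/w1m.png

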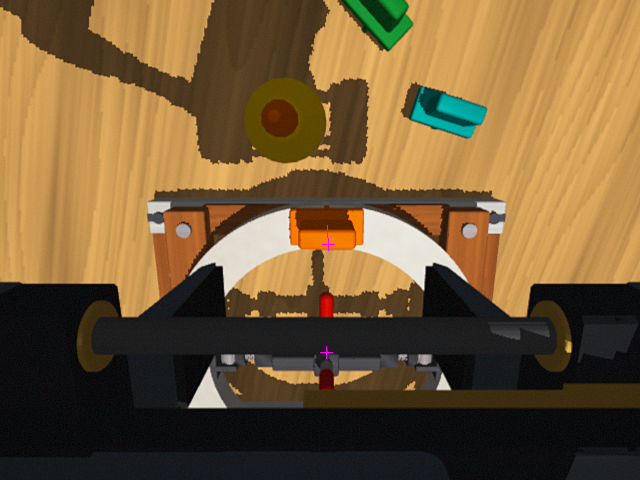

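The wrist view shows the orange fin top centred at about (328,240), against a prediction of (328,244). The glue bottle is at (285,120), clear of the fingers.

>>> {"method": "arm_command", "body": {
  "targets": [
    [-0.02, 0.02, 0.4, 0, 0, 0],
    [-0.02, 0.02, 0.8, 0, 0, 0],
    [-0.02, 0.02, 0.95, 0, 0, 0],
    [-0.02, 0.02, 0.95, 0, 0, 0]
  ]
}}

```text
time_s: 3.05
position: [0.4989, -0.0062, 0.1671]
orientation: [-3.138, -0.002, 1.805]
ft_force: [-0.0, 0.1, 0.9]
width: 0.0911
gripper_force: 0.0
```

>>> {"method": "arm_command", "body": {
  "targets": [
    [0, 0, 0.3, 0, 0, 0],
    [0, 0, 0.55, 0, 0, 0],
    [0, 0, 0.55, 0, 0, 0]
  ]
}}

```text
time_s: 3.35
position: [0.4996, -0.0069, 0.1129]
orientation: [-3.139, -0.001, 1.804]
ft_force: [-0.4, -0.9, 1.0]
width: 0.0913
gripper_force: 0.0
```

>>> {"method": "arm_command", "body": {
  "targets": [
    [0, 0, 0, 0, 0, 0],
    [0, 0, 0, 0, 0, 0],
    [0, 0, 0, 0, 0, 0],
    [0, 0, 0, 0, 0, 0],
    [0, 0, 0, 0, 0, 0],
    [0, 0, 0, 0, 0, 0]
  ],
  "fingers": -1,
  "grip_force": 30
}}

```text
time_s: 3.95
position: [0.5008, -0.008, 0.1141]
orientation: [3.141, 0.0, 1.802]
ft_force: [-0.9, 0.6, -0.3]
width: 0.0456
gripper_force: 0.0
```

>>> {"method": "arm_command", "body": {
  "targets": [
    [0, 0, 0, 0, 0, 0],
    [0, 0, 0, 0, 0, 0],
    [0, 0, 0, 0, 0, 0]
  ]
}}

```text
time_s: 4.25
position: [0.5008, -0.0081, 0.1141]
orientation: [3.141, 0.0, 1.802]
ft_force: [-1.7, -0.5, 4.9]
width: 0.0441
gripper_force: 30.0
```

>>> {"method": "arm_command", "body": {
  "targets": [
    [0, 0, -0.1, 0, 0, 0],
    [0, 0, -0.3, 0, 0, 0],
    [0, 0, -0.6, 0, 0, 0],
    [0, 0, -1, 0, 0, 0],
    [0, 0, -1, 0, 0, 0]
  ]
}}

```text
time_s: 4.75
position: [0.503, -0.0083, 0.2188]
orientation: [3.135, 0.003, 1.803]
ft_force: [0.4, -0.2, -1.1]
width: 0.0437
gripper_force: 30.0
```

>>> {"method": "arm_command", "body": {
  "targets": [
    [0, 0, -0.5, 0, 0, 0],
    [0.4, 0.12, -0.6, 0, 0, 0],
    [0.9, 0.28, -0.6, 0, 0, 0],
    [0.98, 0.28, -0.6, 0, 0, 0]
  ]
}}

```text
time_s: 5.15
position: [0.5055, 0.0974, 0.2745]
orientation: [3.14, -0.001, 1.805]
ft_force: [0.2, -0.8, -0.5]
width: 0.0437
gripper_force: 30.0
```

>>> {"method": "arm_command", "body": {
  "targets": [
    [0.5, 0.14, 0, 0, 0, 0],
    [0.98, 0.28, 0, 0, 0, 0],
    [0.98, 0.28, 0, 0, 0, 0]
  ]
}}

```text
time_s: 5.45
position: [0.5097, 0.2001, 0.2737]
orientation: [-3.141, -0.001, 1.806]
ft_force: [0.2, -0.7, -0.5]
width: 0.0435
gripper_force: 30.0
```

>>> {"method": "arm_command", "body": {
  "targets": [
    [0.5, 0.14, 0, 0, 0, 0],
    [0.98, 0.28, 0, 0, 0, 0],
    [0.98, 0.28, 0, 0, 0, 0]
  ]
}}

```text
time_s: 5.75
position: [0.5146, 0.3015, 0.2734]
orientation: [-3.141, -0.001, 1.806]
ft_force: [-0.0, -0.8, -0.9]
width: 0.0442
gripper_force: 30.0
```

>>> {"method": "arm_command", "body": {
  "targets": [
    [0.5, 0.14, 0, 0, 0, 0],
    [0.96, 0.28, 0, 0, 0, 0],
    [0.96, 0.28, 0.2, 0, 0, 0],
    [0.96, 0.28, 0.6, 0, 0, 0],
    [0.96, 0.28, 0.8, 0, 0, 0]
  ]
}}

```text
time_s: 6.25
position: [0.519, 0.3959, 0.1908]
orientation: [-3.138, 0.002, 1.803]
ft_force: [-0.7, -0.1, 0.2]
width: 0.0437
gripper_force: 30.0
```

>>> {"method": "arm_command", "body": {
  "targets": [
    [0, 0, 0.4, 0, 0, 0],
    [0, 0, 0.7, 0, 0, 0],
    [0, 0, 0.8, 0, 0, 0],
    [0, 0, 0.8, 0, 0, 0]
  ]
}}

```text
time_s: 6.65
position: [0.5198, 0.3963, 0.1129]
orientation: [-3.139, 0.001, 1.802]
ft_force: [0.1, 0.4, 0.8]
width: 0.0438
gripper_force: 30.0
```

>>> {"method": "arm_command", "body": {
  "targets": [
    [0, 0, 0.3, 0, 0, 0],
    [0, 0, 0.55, 0, 0, 0],
    [0, 0, 0.57, 0, 0, 0],
    [0, 0, 0.57, 0, 0, 0]
  ]
}}

```text
time_s: 7.05
position: [0.5209, 0.3975, 0.0583]
orientation: [3.141, -0.0, 1.802]
ft_force: [0.1, -0.6, -0.7]
width: 0.0441
gripper_force: 30.0
```

>>> {"method": "arm_command", "body": {
  "targets": [
    [0, 0, 0, 0, 0, 0],
    [0, 0, 0, 0, 0, 0],
    [0, 0, 0, 0, 0, 0],
    [0, 0, 0, 0, 0, 0]
  ],
  "fingers": 1
}}

```text
time_s: 7.45
position: [0.5204, 0.3974, 0.0575]
orientation: [3.141, -0.0, 1.803]
ft_force: [-0.2, 0.7, 0.6]
width: 0.073
gripper_force: 0.0
```

>>> {"method": "arm_command", "body": {
  "targets": [
    [0, 0, -0.4, 0, 0, 0],
    [0, 0, -0.9, 0, 0, 0],
    [0, 0, -1, 0, 0, 0]
  ]
}}

```text
time_s: 7.75
position: [0.5224, 0.3987, 0.1626]
orientation: [3.134, -0.003, 1.803]
ft_force: [1.5, 0.0, -0.3]
width: 0.091
gripper_force: 0.0
```

```bash
python3 - <<'E'
from h import *
s=get_state();print(s['position'],s['orientation'],s['width'])
im=snap('top','t2'); p=im['pixels'][:,:,::-1]
w=snap('wrist','w2')['pixels'][:,:,::-1]
cv2.imwrite('pics/t2c.png',np.hstack([cv2.resize(p[150:350,80:480],(800,400))[:, :],])); cv2.imwrite('pics/t2d.png',np.hstack([cv2.resize(p[170:320,80:330],(400,240)),cv2.resize(w,(320,240))]))
E
```

```text
[0.52237904 0.3987323  0.16261584] [ 3.13424105e+00 -2.53391988e-03  1.80252230e+00] 0.09104566038461512
```

View pics/t2d.png

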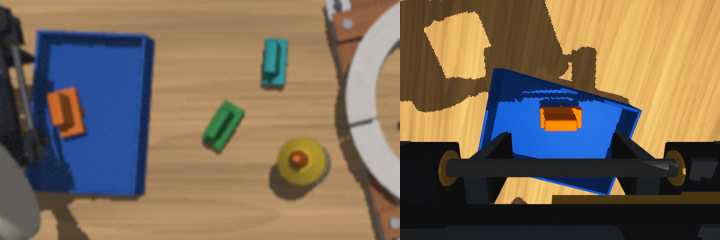

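Spacer A stands in the tray, seen at (67,110) in the left part and (560,118) in the right. Next is spacer B.

>>> {"method": "arm_command", "body": {
  "targets": [
    [-0.2, 0, -0.4, 0, 0, 0],
    [-0.6, -0.1, -0.6, 0, 0, 0],
    [-0.93, -0.16, -0.6, 0, 0, 0],
    [-0.93, -0.16, -0.6, 0, 0, 0]
  ]
}}

```text
time_s: 8.25
position: [0.5258, 0.2996, 0.2162]
orientation: [-3.14, 0.001, 1.8]
ft_force: [-0.2, 1.2, -0.7]
width: 0.0912
gripper_force: 0.0
```

>>> {"method": "arm_command", "body": {
  "targets": [
    [-0.4, -0.1, -0.3, 0, 0, 0],
    [-0.93, -0.16, -0.5, 0, 0, 0],
    [-0.93, -0.16, -0.5, 0, 0, 0]
  ]
}}

```text
time_s: 8.55
position: [0.5325, 0.2057, 0.2677]
orientation: [3.141, 0.001, 1.8]
ft_force: [-0.6, 0.8, 0.5]
width: 0.0913
gripper_force: 0.0
```

>>> {"method": "arm_command", "body": {
  "targets": [
    [-0.48, -0.08, 0, 0, 0, 0],
    [-0.93, -0.16, 0, 0, 0, 0],
    [-0.93, -0.16, 0, 0, 0, 0]
  ]
}}

```text
time_s: 8.85
position: [0.5374, 0.1109, 0.2655]
orientation: [-3.139, 0.001, 1.799]
ft_force: [-0.7, 1.0, -0.1]
width: 0.0913
gripper_force: 0.0
```

>>> {"method": "arm_command", "body": {
  "targets": [
    [-0.48, -0.08, 0, 0, 0, 0],
    [-0.93, -0.16, 0, 0, 0, 0],
    [-0.93, -0.16, 0, 0, 0, 0]
  ]
}}

```text
time_s: 9.15
position: [0.5434, 0.017, 0.2655]
orientation: [-3.14, 0.0, 1.799]
ft_force: [-0.1, 0.4, 0.3]
width: 0.0915
gripper_force: 0.0
```

>>> {"method": "arm_command", "body": {
  "targets": [
    [-0.48, -0.08, 0, 0, 0, 0],
    [-0.93, -0.16, 0, 0, 0, 0],
    [-0.93, -0.16, 0, 0, 0, 0]
  ]
}}

```text
time_s: 9.45
position: [0.5494, -0.077, 0.2655]
orientation: [-3.14, 0.0, 1.799]
ft_force: [0.5, 0.6, -0.2]
width: 0.0911
gripper_force: 0.0
```

>>> {"method": "arm_command", "body": {
  "targets": [
    [-0.48, -0.08, 0, 0, 0, 0],
    [-0.93, -0.16, 0, 0, 0, 0],
    [-0.93, -0.16, 0, 0, 0, 0]
  ]
}}

```text
time_s: 9.75
position: [0.5553, -0.1711, 0.2655]
orientation: [-3.14, 0.0, 1.8]
ft_force: [0.4, 1.4, -0.5]
width: 0.0913
gripper_force: 0.0
```

>>> {"method": "arm_command", "body": {
  "targets": [
    [-0.48, -0.08, 0, 0, 0, 0],
    [-0.93, -0.16, 0, 0, 0, 0],
    [-0.93, -0.16, 0, 0, 0, 0],
    [-0.93, -0.16, 0, 0, 0, 0]
  ]
}}

```text
time_s: 10.15
position: [0.5608, -0.2612, 0.2656]
orientation: [-3.141, -0.002, 1.802]
ft_force: [-0.5, 1.3, -0.8]
width: 0.0912
gripper_force: 0.0
```

```bash
python3 - <<'E'
from h import *
s=get_state();print(s['position'],s['orientation'],s['width'])
im=snap('wrist','w3'); p=im['pixels'][:,:,::-1].copy()
for q in([.561,-.2624,.144],[.561,-.2624,.1]): cv2.drawMarker(p,tuple(int(x) for x in proj(im,q)),(255,0,255),0,12,1); print(proj(im,q))
hsv=cv2.cvtColor(p,cv2.COLOR_BGR2HSV); m=cv2.inRange(hsv,(5,200,150),(16,255,255)); n,l,st,ce=cv2.connectedComponentsWithStats(m); print(st[1:][st[1:,4]>100])
cv2.imwrite('pics/w3m.png',p)
E
```

```text
[ 0.56080899 -0.26124883  0.26558379] [-3.14051173e+00 -1.84348769e-03  1.80156852e+00] 0.09120004817018716
[325.19606597 239.96245559]
[325.11358272 227.89804308]
[[ 287  208   74   40 1652]]
```

View pics/w3m.png

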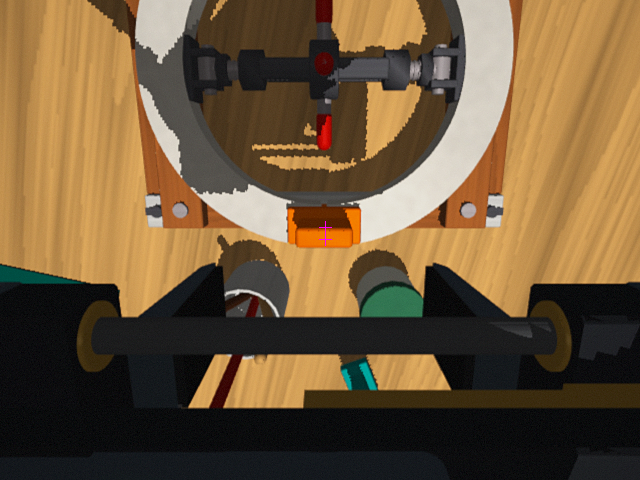

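Spacer B's fin is at about (324,238), on the prediction of (325,240). The tin at (255,300) and the jar at (390,300) are outside the finger path. I'll narrow the opening and descend.

>>> {"method": "arm_command", "body": {
  "targets": [
    [0, 0, 0.3, 0, 0, 0],
    [0, 0, 0.75, 0, 0, 0],
    [0, 0, 0.95, 0, 0, 0],
    [0, 0, 0.95, 0, 0, 0]
  ],
  "fingers": 0.5
}}

```text
time_s: 10.6
position: [0.5593, -0.2591, 0.1689]
orientation: [-3.138, -0.004, 1.804]
ft_force: [-0.3, 0.4, 0.3]
width: 0.0686
gripper_force: 0.0
```

>>> {"method": "arm_command", "body": {
  "targets": [
    [0, 0, 0.3, 0, 0, 0],
    [0, 0, 0.56, 0, 0, 0],
    [0, 0, 0.56, 0, 0, 0],
    [0, 0, 0.56, 0, 0, 0]
  ]
}}

```text
time_s: 11.0
position: [0.5614, -0.2616, 0.1174]
orientation: [3.141, 0.001, 1.803]
ft_force: [-0.5, -0.4, 0.3]
width: 0.0684
gripper_force: 0.0
```

>>> {"method": "arm_command", "body": {
  "targets": [
    [0, 0, 0, 0, 0, 0],
    [0, 0, 0, 0, 0, 0],
    [0, 0, 0, 0, 0, 0],
    [0, 0, 0, 0, 0, 0],
    [0, 0, 0, 0, 0, 0],
    [0, 0, 0, 0, 0, 0]
  ],
  "fingers": -1,
  "grip_force": 30
}}

```text
time_s: 11.6
position: [0.561, -0.2622, 0.1167]
orientation: [3.141, 0.001, 1.802]
ft_force: [-1.4, 0.9, 7.5]
width: 0.0435
gripper_force: 30.0
```

>>> {"method": "arm_command", "body": {
  "targets": [
    [0, 0, -0.1, 0, 0, 0],
    [0, 0, -0.3, 0, 0, 0],
    [0, 0, -0.6, 0, 0, 0],
    [0, 0, -1, 0, 0, 0],
    [0, 0, -1, 0, 0, 0]
  ]
}}

```text
time_s: 12.1
position: [0.5629, -0.2633, 0.2218]
orientation: [3.136, 0.006, 1.802]
ft_force: [-0.1, -0.6, -1.2]
width: 0.0441
gripper_force: 30.0
```

>>> {"method": "arm_command", "body": {
  "targets": [
    [0, 0, -0.4, 0, 0, 0],
    [0.45, 0.08, -0.5, 0, 0, 0],
    [0.95, 0.16, -0.5, 0, 0, 0],
    [0.98, 0.16, -0.5, 0, 0, 0]
  ]
}}

```text
time_s: 12.5
position: [0.5529, -0.1585, 0.2667]
orientation: [3.141, -0.001, 1.805]
ft_force: [-0.7, -1.6, -1.0]
width: 0.0435
gripper_force: 30.0
```

>>> {"method": "arm_command", "body": {
  "targets": [
    [0.5, 0.08, 0, 0, 0, 0],
    [0.98, 0.16, 0, 0, 0, 0],
    [0.98, 0.16, 0, 0, 0, 0]
  ]
}}

```text
time_s: 12.8
position: [0.5458, -0.0592, 0.2661]
orientation: [-3.141, -0.002, 1.806]
ft_force: [0.7, -0.7, -1.6]
width: 0.0441
gripper_force: 30.0
```

>>> {"method": "arm_command", "body": {
  "targets": [
    [0.5, 0.08, 0, 0, 0, 0],
    [0.98, 0.16, 0, 0, 0, 0],
    [0.98, 0.16, 0, 0, 0, 0]
  ]
}}

```text
time_s: 13.1
position: [0.539, 0.0396, 0.266]
orientation: [-3.141, -0.001, 1.806]
ft_force: [-0.5, -0.6, -0.2]
width: 0.0437
gripper_force: 30.0
```

>>> {"method": "arm_command", "body": {
  "targets": [
    [0.5, 0.08, 0, 0, 0, 0],
    [0.98, 0.16, 0, 0, 0, 0],
    [0.98, 0.16, 0, 0, 0, 0]
  ]
}}

```text
time_s: 13.4
position: [0.5322, 0.1385, 0.2659]
orientation: [3.142, -0.001, 1.806]
ft_force: [0.8, -0.8, -1.6]
width: 0.044
gripper_force: 30.0
```

>>> {"method": "arm_command", "body": {
  "targets": [
    [0.5, 0.08, 0, 0, 0, 0],
    [0.98, 0.16, 0, 0, 0, 0],
    [0.98, 0.16, 0, 0, 0, 0]
  ]
}}

```text
time_s: 13.7
position: [0.5255, 0.2375, 0.2659]
orientation: [3.141, -0.001, 1.806]
ft_force: [0.3, -1.2, -1.4]
width: 0.0441
gripper_force: 30.0
```

>>> {"method": "arm_command", "body": {
  "targets": [
    [0.5, 0.08, 0, 0, 0, 0],
    [0.98, 0.16, 0, 0, 0, 0],
    [0.98, 0.16, 0.1, 0, 0, 0],
    [0.98, 0.16, 0.5, 0, 0, 0],
    [0.98, 0.16, 0.8, 0, 0, 0]
  ]
}}

```text
time_s: 14.2
position: [0.519, 0.3317, 0.1844]
orientation: [-3.141, 0.0, 1.803]
ft_force: [-0.1, 0.2, -1.7]
width: 0.0442
gripper_force: 30.0
```

>>> {"method": "arm_command", "body": {
  "targets": [
    [0, 0, 0.4, 0, 0, 0],
    [0, 0, 0.7, 0, 0, 0],
    [0, 0, 0.8, 0, 0, 0],
    [0, 0, 0.8, 0, 0, 0]
  ]
}}

```text
time_s: 14.6
position: [0.5188, 0.3314, 0.1051]
orientation: [-3.139, 0.001, 1.802]
ft_force: [1.3, -1.0, -0.0]
width: 0.0437
gripper_force: 30.0
```

>>> {"method": "arm_command", "body": {
  "targets": [
    [0, 0, 0.25, 0, 0, 0],
    [0, 0, 0.43, 0, 0, 0],
    [0, 0, 0.43, 0, 0, 0],
    [0, 0, 0.43, 0, 0, 0]
  ]
}}

```text
time_s: 15.0
position: [0.52, 0.3325, 0.0646]
orientation: [3.14, -0.0, 1.802]
ft_force: [0.5, 1.1, -0.5]
width: 0.0438
gripper_force: 30.0
```

>>> {"method": "arm_command", "body": {
  "targets": [
    [0, 0, 0, 0, 0, 0],
    [0, 0, 0, 0, 0, 0],
    [0, 0, 0, 0, 0, 0],
    [0, 0, 0, 0, 0, 0]
  ],
  "fingers": 1
}}

```text
time_s: 15.4
position: [0.5193, 0.3324, 0.0634]
orientation: [3.141, -0.0, 1.803]
ft_force: [-0.7, -1.1, -1.3]
width: 0.0726
gripper_force: 0.0
```

>>> {"method": "arm_command", "body": {
  "targets": [
    [0, 0, -0.3, 0, 0, 0],
    [0, 0, -0.7, 0, 0, 0],
    [0, 0, -1, 0, 0, 0],
    [0, 0, -1, 0, 0, 0]
  ]
}}

```text
time_s: 15.8
position: [0.5211, 0.3334, 0.1673]
orientation: [3.135, -0.002, 1.803]
ft_force: [0.8, 0.3, 0.1]
width: 0.0909
gripper_force: 0.0
```

>>> {"method": "arm_command", "body": {
  "targets": [
    [-0.2, 0, -0.4, 0, 0, 0],
    [-0.6, -0.1, -0.6, 0, 0, 0],
    [-0.84, -0.19, -0.6, 0, 0, 0],
    [-0.84, -0.19, -0.6, 0, 0, 0]
  ],
  "fingers": -1
}}

```text
time_s: 16.2
position: [0.5196, 0.2436, 0.2232]
orientation: [-3.142, 0.001, 1.8]
ft_force: [-0.5, 0.9, -0.5]
width: 0.0621
gripper_force: 0.0
```

```bash
python3 - <<'E'
from h import *
s=get_state();print(s['position'],s['orientation'],s['width'])
im=snap('top','t3'); p=im['pixels'][:,:,::-1]
cv2.imwrite('pics/t3c.png',cv2.resize(p[130:330,80:480],(800,400),interpolation=cv2.INTER_CUBIC))
E
```

```text
[0.51960195 0.24356716 0.22317697] [-3.14151476e+00  5.93395536e-04  1.80030382e+00] 0.06213122347725688
```

View pics/t3c.png

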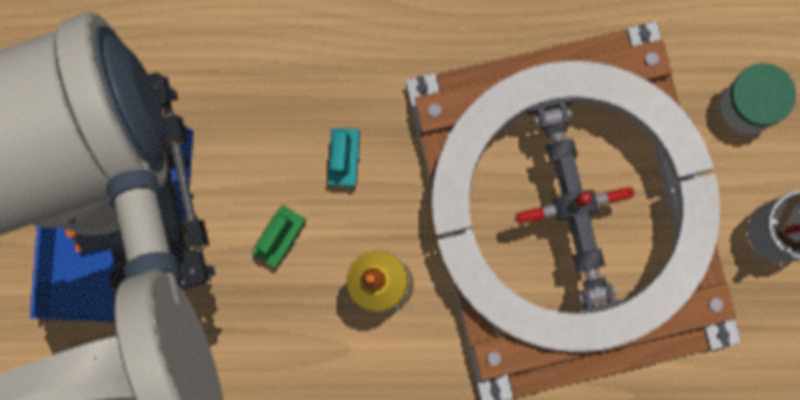

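Both joints are empty, with open gaps at (453,233) and (695,175). The arm still hides the tray. Now I'll move over the turnbuckle.

>>> {"method": "arm_command", "body": {
  "targets": [
    [-0.4, -0.1, 0, 0, 0, 0],
    [-0.83, -0.19, 0, 0, 0, 0],
    [-0.83, -0.19, 0, 0, 0, 0]
  ]
}}

```text
time_s: 16.55
position: [0.5203, 0.158, 0.2223]
orientation: [-3.14, 0.001, 1.8]
ft_force: [-0.8, -0.1, 0.4]
width: 0.0343
gripper_force: 0.0
```

>>> {"method": "arm_command", "body": {
  "targets": [
    [-0.4, -0.1, 0, 0, 0, 0],
    [-0.83, -0.19, 0, 0, 0, 0],
    [-0.83, -0.19, 0, 0, 0, 0]
  ]
}}

```text
time_s: 16.85
position: [0.5212, 0.073, 0.2224]
orientation: [-3.141, 0.001, 1.8]
ft_force: [-0.0, 0.9, 0.1]
width: 0.01
gripper_force: 0.0
```

>>> {"method": "arm_command", "body": {
  "targets": [
    [-0.4, -0.1, 0, 0, 0, 0],
    [-0.83, -0.19, 0, 0, 0, 0],
    [-0.83, -0.19, 0, 0, 0, 0]
  ]
}}

```text
time_s: 17.15
position: [0.5221, -0.0121, 0.2224]
orientation: [-3.141, 0.001, 1.8]
ft_force: [0.1, 1.1, 0.2]
width: 0.0005
gripper_force: 0.0
```

>>> {"method": "arm_command", "body": {
  "targets": [
    [-0.4, -0.1, 0, 0, 0, 0],
    [-0.83, -0.19, 0, 0, 0, 0],
    [-0.83, -0.19, 0, 0, 0, 0],
    [-0.83, -0.19, 0, 0, 0, 0],
    [-0.83, -0.19, 0, 0, 0, 0]
  ]
}}

```text
time_s: 17.65
position: [0.5223, -0.093, 0.2226]
orientation: [-3.141, -0.001, 1.803]
ft_force: [-0.4, 1.3, -0.7]
width: 0.0004
gripper_force: 0.0
```

```bash
cat >> h.py <<'E'
def pf(p,C=(.5310,-.1356),yaw=.2316):
    d=np.array(p[:2])-C; c,s=np.cos(yaw),np.sin(yaw); return (1000*np.array([c*d[0]+s*d[1],-s*d[0]+c*d[1],p[2]-.076])).round(1)
E
python3 - <<'E'
from h import *
s=get_state();print(s['position'],s['orientation'],s['width'],pf(s['position']))
E
```

```text
[ 0.52229254 -0.09299201  0.22257346] [-3.14117147e+00 -7.13209346e-04  1.80340449e+00] 0.0003683662446218422 [  1.3  43.5 146.6]
```

>>> {"method": "arm_command", "body": {
  "targets": [
    [0, 0, 0.4, 0, 0, 0],
    [-0.03, -0.01, 0.8, 0, 0, 0],
    [-0.03, -0.01, 0.96, 0, 0, 0],
    [-0.03, -0.01, 0.96, 0, 0, 0],
    [-0.03, -0.01, 0.96, 0, 0, 0]
  ]
}}

```text
time_s: 18.15
position: [0.5223, -0.0966, 0.1274]
orientation: [3.141, -0.0, 1.804]
ft_force: [0.5, -0.9, 0.5]
width: 0.0006
gripper_force: 0.0
```

>>> {"method": "arm_command", "body": {
  "targets": [
    [-0.17, 0, 0, 0, 0, 0],
    [-0.35, 0, -0.01, 0, 0, 0],
    [-0.47, 0, 0.02, 0, 0, 0],
    [-0.57, 0, 0.07, 0, 0, 0],
    [-0.67, 0, 0.14, 0, 0, 0],
    [-0.75, 0, 0.24, 0, 0, 0],
    [-0.8, 0, 0.35, 0, 0, 0],
    [-0.82, 0, 0.43, 0, 0, 0],
    [-0.82, 0, 0.45, 0, 0, 0],
    [-0.82, 0, 0.45, 0, 0, 0]
  ]
}}

```text
time_s: 19.15
position: [0.5412, -0.1782, 0.082]
orientation: [3.141, 0.001, 1.802]
ft_force: [0.4, 0.5, 0.5]
width: 0.0004
gripper_force: 0.0
```

```bash
python3 - <<'E'
from h import *
s=get_state();print(s['position'],s['orientation'],s['ft_force'],pf(s['position']))
im=snap('top','t4'); p=im['pixels'][:,:,::-1];q=snap('scene','s4')['pixels'][:,:,::-1]
cv2.imwrite('pics/t4c.png',np.hstack([cv2.resize(p[150:310,280:450],(425,400),interpolation=cv2.INTER_CUBIC),cv2.resize(q[160:290,220:390],(375,287),interpolation=cv2.INTER_CUBIC)] if 0 else [cv2.resize(p[150:310,280:450],(400,376)),cv2.resize(q[140:300,220:390],(400,376))]))
E
```

```text
[ 0.54116221 -0.17816093  0.08202264] [3.14099332e+00 1.08798428e-03 1.80230542e+00] [0.35930569 0.45144142 0.53870975] [  0.1 -43.8   6. ]
```

View pics/t4c.png

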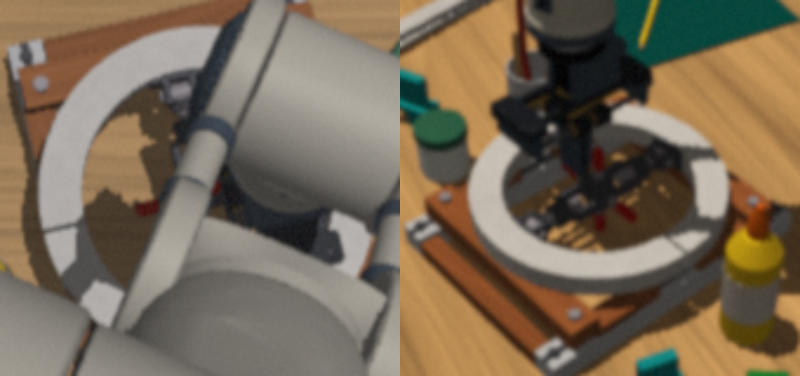

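The fingers are at the -y side and a new handle stands up at (600,165) in the right half. The stroke worked, so I'll repeat it and watch the force.

>>> {"method": "arm_command", "body": {
  "targets": [
    [0, 0, -0.4, 0, 0, 0],
    [0, 0, -0.74, 0, 0, 0],
    [0, 0, -0.76, 0, 0, 0],
    [0.4, 0, -0.76, 0, 0, 0],
    [0.83, 0, -0.76, 0, 0, 0],
    [0.84, 0, -0.6, 0, 0, 0],
    [0.84, 0, -0.44, 0, 0, 0],
    [0.84, 0, -0.44, 0, 0, 0]
  ]
}}

```text
time_s: 20.05
position: [0.5201, -0.0949, 0.1242]
orientation: [-3.139, -0.002, 1.803]
ft_force: [0.2, -0.5, 0.4]
width: 0.0004
gripper_force: 0.0
```

>>> {"method": "arm_command", "body": {
  "targets": [
    [-0.17, 0, 0, 0, 0, 0],
    [-0.35, 0, -0.01, 0, 0, 0],
    [-0.47, 0, 0.02, 0, 0, 0],
    [-0.57, 0, 0.07, 0, 0, 0],
    [-0.67, 0, 0.14, 0, 0, 0],
    [-0.75, 0, 0.24, 0, 0, 0]
  ]
}}

```text
time_s: 20.65
position: [0.5391, -0.1703, 0.1025]
orientation: [3.141, 0.0, 1.801]
ft_force: [-1.9, 6.4, 3.9]
width: 0.0004
gripper_force: 2.9
```

>>> {"method": "arm_command", "body": {
  "targets": [
    [-0.05, 0, 0.11, 0, 0, 0],
    [-0.07, 0, 0.19, 0, 0, 0],
    [-0.07, 0, 0.21, 0, 0, 0],
    [-0.07, 0, 0.21, 0, 0, 0]
  ]
}}

```text
time_s: 21.05
position: [0.5408, -0.1767, 0.081]
orientation: [3.141, 0.001, 1.802]
ft_force: [-0.6, -0.3, 1.5]
width: 0.0002
gripper_force: 0.6
```

>>> {"method": "arm_command", "body": {
  "targets": [
    [0, 0, -0.4, 0, 0, 0],
    [0, 0, -0.74, 0, 0, 0],
    [0, 0, -0.76, 0, 0, 0],
    [0.4, 0, -0.76, 0, 0, 0],
    [0.83, 0, -0.76, 0, 0, 0],
    [0.84, 0, -0.6, 0, 0, 0],
    [0.84, 0, -0.44, 0, 0, 0],
    [0.84, 0, -0.44, 0, 0, 0]
  ]
}}

```text
time_s: 21.85
position: [0.5199, -0.0934, 0.1232]
orientation: [-3.139, -0.001, 1.803]
ft_force: [0.7, -0.7, 0.2]
width: 0.0007
gripper_force: 0.0
```

```bash
python3 - <<'E'
from h import *
s=get_state();print(s['position'],s['orientation'],s['ft_force'],pf(s['position']))
E
```

```text
[ 0.51991808 -0.09336435  0.12315866] [-3.13902918e+00 -1.18177295e-03  1.80295384e+00] [ 0.74812461 -0.7089292   0.17193511] [-1.1 43.7 47.2]
```

>>> {"method": "arm_command", "body": {
  "targets": [
    [-0.2, 0, -0.03, 0, 0, 0],
    [-0.38, 0, -0.04, 0, 0, 0],
    [-0.5, 0, -0.01, 0, 0, 0],
    [-0.6, 0, 0.04, 0, 0, 0],
    [-0.7, 0, 0.11, 0, 0, 0],
    [-0.78, 0, 0.21, 0, 0, 0]
  ]
}}

```text
time_s: 22.45
position: [0.539, -0.1705, 0.1041]
orientation: [3.141, -0.0, 1.801]
ft_force: [-0.8, 6.3, 3.7]
width: 0.0001
gripper_force: 2.9
```

>>> {"method": "arm_command", "body": {
  "targets": [
    [-0.05, 0, 0.09, 0, 0, 0],
    [-0.07, 0, 0.15, 0, 0, 0],
    [-0.07, 0, 0.17, 0, 0, 0]
  ]
}}

```text
time_s: 22.75
position: [0.5407, -0.1773, 0.0867]
orientation: [3.141, 0.001, 1.802]
ft_force: [-1.7, -3.7, 5.4]
width: 0.0006
gripper_force: 2.9
```

>>> {"method": "arm_command", "body": {
  "targets": [
    [0, 0, 0.02, 0, 0, 0],
    [0, 0, 0.03, 0, 0, 0]
  ]
}}

```text
time_s: 22.95
position: [0.541, -0.1773, 0.0844]
orientation: [3.141, 0.002, 1.803]
ft_force: [-1.8, -3.0, 5.8]
width: 0.0003
gripper_force: 2.9
```

```bash
python3 - <<'E'
from h import *
s=get_state();print(s['position'],s['orientation'],s['ft_force'],pf(s['position']))
E
```

```text
[ 0.54097992 -0.17725269  0.08442365] [3.14078236e+00 1.80641139e-03 1.80260161e+00] [-1.84203273 -3.00744791  5.80100138] [  0.2 -42.8   8.4]
```

>>> {"method": "arm_command", "body": {
  "targets": [
    [0, 0, 0.02, 0, 0, 0],
    [0, 0, 0.04, 0, 0, 0],
    [0, 0, 0.04, 0, 0, 0]
  ]
}}

```text
time_s: 23.25
position: [0.5412, -0.1774, 0.0818]
orientation: [3.14, 0.003, 1.803]
ft_force: [-7.4, -2.8, 27.8]
width: 0.0004
gripper_force: 13.9
```

>>> {"method": "arm_command", "body": {
  "targets": [
    [0, 0, 0.02, 0, 0, 0],
    [0, 0, 0.02, 0, 0, 0]
  ]
}}

```text
time_s: 23.45
position: [0.5412, -0.1775, 0.0815]
orientation: [3.139, 0.003, 1.803]
ft_force: [-16.2, 0.6, 61.8]
width: 0.0003
gripper_force: 30.3
```

The force rises sharply at Z of about 6 mm, where a handle would be level, so the hard stop appears reached. I'll retract and check both joints and the tray.

>>> {"method": "arm_command", "body": {
  "targets": [
    [0, 0, -0.3, 0, 0, 0],
    [0, 0, -0.7, 0, 0, 0],
    [0, 0, -1, 0, 0, 0],
    [0, 0, -1, 0, 0, 0]
  ]
}}

```text
time_s: 23.85
position: [0.5426, -0.1775, 0.1822]
orientation: [3.136, 0.005, 1.803]
ft_force: [1.1, 0.3, -1.4]
width: 0.0007
gripper_force: 0.0
```

>>> {"method": "arm_command", "body": {
  "targets": [
    [0, -0.4, -0.2, 0, 0, 0],
    [0, -0.8, -0.4, 0, 0, 0],
    [0, -0.95, -0.4, 0, 0, 0],
    [0, -0.95, -0.4, 0, 0, 0]
  ]
}}

```text
time_s: 24.25
position: [0.4466, -0.1986, 0.218]
orientation: [3.142, 0.001, 1.801]
ft_force: [0.5, 0.2, -0.7]
width: 0.0006
gripper_force: 0.0
```

>>> {"method": "arm_command", "body": {
  "targets": [
    [-0.5, 0, 0, 0, 0, 0],
    [-0.95, 0, 0, 0, 0, 0],
    [-0.95, 0, 0, 0, 0, 0],
    [-0.95, 0, 0, 0, 0, 0]
  ]
}}

```text
time_s: 24.65
position: [0.4704, -0.2911, 0.2166]
orientation: [-3.141, -0.001, 1.801]
ft_force: [0.1, 0.5, -0.1]
width: 0.0006
gripper_force: 0.0
```

```bash
python3 - <<'E'
from h import *
s=get_state();print(s['position'],s['ft_force'])
im=snap('top','t5'); p=im['pixels'][:,:,::-1];q=snap('scene','s5')['pixels'][:,:,::-1]
z=lambda a:cv2.resize(a,(400,300),interpolation=cv2.INTER_CUBIC)
cv2.imwrite('pics/f5.png',np.vstack([np.hstack([z(p[150:300,280:480]),z(p[230:275,285:345])]),np.hstack([z(p[195:240,400:460]),z(p[150:300,60:260])])]))
E
```

```text
[ 0.47040232 -0.29106877  0.21662787] [ 0.07576705  0.47647721 -0.07804617]
```

View pics/f5.png

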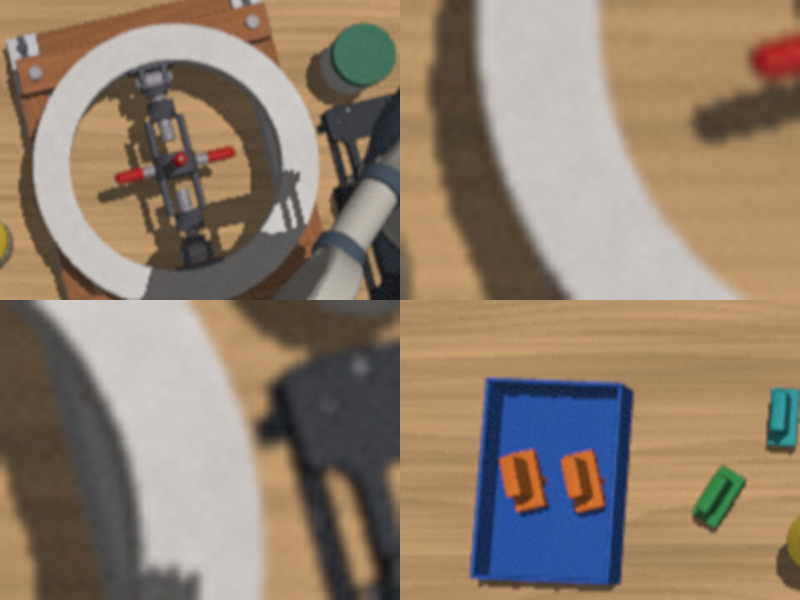

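Both joints look fully closed: no gap line remains in the two enlarged joint crops, and a handle stands upright. Both spacers are in the tray at (523,482) and (582,482), and the arm is free of contact.

```bash
python3 -c "
from rig import *
print(job_done())"
```

```text
the job is handed in; nothing more can be done
None
```

I handed the job in at about 25 s: both orange spacers are in the blue tray, the turnbuckle is turned to its hard stop, and no gap shows at either joint. I didn't touch the bottle, tin or jar.

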